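# Set the parcel gauge and lock its thumbscrew

### The job

Set the parcel gauge to the parcel lying on it: slide the stop bar forward until it holds the parcel square and snug against the far fence, without crushing the parcel. Then lock the bar there by turning the knurled thumbscrew clockwise until it seats firmly on the bar - finger-tight, not forced - and let go. Leave the brass weights, the rubber stamp and the crumpled film ball where they are.

Things in the scene. Friction and masses are not known exactly. Their poses are not given: they have to be found in the camera images.
- gauge: Parcel gauge, fixed: aluminium plate 8 mm thick, 360 mm long. Origin: underside, on the centre line; x runs along that line from the operator's end to the fence, y left, z up. The upright far fence (200 mm wide, 12 mm thick, top 52 mm above the worktop) has its inner face at x = 178 mm. Dark guide strips (top 16 mm above the worktop, x -165 to 0 mm) leave the stop bar 2.5 mm side play.
- stop_bar: Loose steel stop bar, 0.6 kg, slides with about 4 N, lying in the guides under the bridge. Origin: its underside (8 mm above the worktop) right below its front face; x forward along the gauge. Bar 180 mm long (x -180 to 0), 28 mm wide, 10 mm thick; at the front an upright stop plate 90 mm wide, 8 mm thick, 36 mm high; at the rear an upright grip tab.
- stop_face (a point): Middle of the front face of the stop plate, 20 mm above the bar's underside: the face that pushes the parcel.
- bar_tab (a point): Grip point of the upright tab at the rear of the stop bar: 10 mm thick along the gauge's x, 26 mm wide along y; the tab's top lies 10 mm above this point, the bar's top face 20 mm below it.
- screw: Knurled thumbscrew, axis upright, origin at the head's centre. Clockwise from above drives it down, 16 mm a turn (quick thread). Runs against 0.1 N m until its hidden foot meets the bar, after an eighth to under half a turn, different each time; then the resistance climbs 0.1 to 0.2 N m every 10 degrees. 0.2 to 0.4 N m more than when running free is finger-tight, over 0.5 more bruises the bar.
- screw_head (a point): Centre of the screw's knurled head: 36 mm across, 20 mm high, 64 to 69 mm above the worktop at the start, 11 mm of free stem below. The dark bridge that carries it stands across the bar: 40 mm long (gauge x), 84 mm wide, top 37 to 42 mm above the worktop, with a 24 mm wide, 6 mm high boss. At rest, thread friction can hide or reverse 0.1 N m. Once tight it slackens a little when let go.
- parcel: Film-wrapped green parcel, 0.6 to 0.9 kg, flat on the gauge between stop plate and fence, long side along the gauge's y. Firm size 96 mm in its x (-48 to 48), 218 mm in y, 49 mm high; film 2 mm proud. Origin: centre of its underside. At first 10 to 20 mm short of the fence and up to 0.06 rad askew; slides with 3 to 7 N. More than 40 N crushes it.
- weight_big: Bystander: brass check weight, 30 mm in diameter, 40 mm high; origin at its underside.
- weight_small: Bystander: brass check weight, 24 mm in diameter, 32 mm high; origin at its underside.
- stamp: Bystander: rubber stamp with black knob, 30 x 52 x 78 mm; origin at its underside.
- film_ball: Bystander: ball of crumpled film and card, about 120 mm in diameter; origin at its underside.

How it is judged:
On the way, in this order (a step that is already met when the one before it is completed fails the run):
1. the stop bar has pushed the parcel square against the fence (x of parcel in the frame of gauge above 0.1275 m and angle between the x axis of parcel and the x axis of gauge, either way round below 0.03 rad and x of stop_face in the frame of gauge above 0.0795 m), for 0.2 s.
2. the thumbscrew bears firmly on the bar (all of step 1 and contact force between screw and stop_bar above 45 N), for 0.2 s.
At the end, for the whole second after the job is handed in: The parcel touches the fence to within 2.5 mm and is square to it within 0.03 rad, the stop face is within 2.5 mm of the parcel's home position (at least 79.5 mm along the gauge), the thumbscrew presses on the bar with more than 25 N, and parcel and bar are at rest (all of step 1 and contact force between screw and stop_bar above 25 N and linear speed of each of parcel, stop_bar below 0.01 m/s).
It fails at once if the thumbscrew is overtightened: it presses on the bar with more than 300 N (contact force between screw and stop_bar above 300 N).
It fails at once if the parcel is crushed: the stop bar pushes it with more than 40 N (contact force between stop_bar and parcel above 40 N).
It fails at once if the weights, the stamp or the film ball are shifted by more than 20 mm (distance of any of weight_big, weight_small, stamp, film_ball from where it was at the start of the episode above 0.02 m).
It also fails if it takes over 72 s, if anything falls off the work surface, if the arm or the gripper's body presses on something with over 40 N, if the wrist force passes 120 N, or if a joint passes its speed limit or range.

### The arm

A 7-joint arm with a two-finger parallel gripper is mounted at the origin on a cart in front of the work surface, level with it; the furniture and walls round the work are solid. World frame = base frame: x ahead of the robot, y to its left, z up, the work surface at z = 0. Lengths are in m, angles in rad, forces in N, time in s.
With the tool pointing down it reaches from about 0.35 to 0.9 m from the base axis. Payload 8.1 kg.
Tool frame: the origin (TCP) lies midway between the tips of the shut fingers; the grasp point (between the pads) lies arm.tcp_to_grasp behind it (arm.tcp_to_grasp is the distance from the TCP to the grasp point, in m); z points along the fingers, y is the line along which they close (so a half turn about z gives the same grasp; the last joint's range is limited). The gripper opens to 92 mm and grips with 3 to 60 N. Pads are 19 mm wide; open, the fingers measure 130 mm over their backs; the gripper's body (75 mm by 190 mm) begins 47 mm behind the grasp point.
Start: joints at [1.106, 0.434, 0.025, 1.573, -0.012, 1.134, -0.075], TCP at [0.221, -0.585, 0.227] pointing down, gripper open.
Joint ranges: [-2.62, 2.62], [-0.44, 2.09], [-1.27, 1.32], [0.08, 2.57], [-1.32, 4.46], [0.12, 2], [-2.74, 2.74]. Speed limits (rad/s): [2.22, 2.22, 3.01, 3.01, 3.14, 3.14, 3.14].

### API

Orientations are given as a rotation vector (axis times angle).
In Python, from cell import observe, get_image, arm gives the robot as it stands. The module is installed in compiled form; this text tells all that it offers.
- The arm moves only by the tool drive_tool, never from a script. Its argument "steps" is a list of rows, each a list of 5 numbers: the closure, from 0 (fully open) to 1 (shut), then the shift along the world's x, y, z in mm, then the turn about the world's z in rad. In form: [[hand, x, y, z, roll], ...]. A call has 1 to 20 rows; each row shifts and turns the commanded pose from where the row before left it; what a row does not reach is not made up. A row lasts 1/12 s, in which the tool goes at most 41.7 mm and 7.16 degrees, less where a joint would pass 70% of its speed; a pose out of reach is approached as far as the arm can. A call with a gripper value outside its range is refused whole. The fingers move at their own pace and stop on an object; "grip_force" is the grip in N (left out, the last holds). Time passes only in rows, so rows that do not move let the fingers close. It gives the time, the measured TCP pose, the force, the opening and the grip force at its end, in the units of the state.
- observe(): the state, without advancing time (a new reading comes with each control period).
- get_image(name): name is "side" or "top"; returns a dict with "image" (420x560x3 uint8, red, green, blue), "vfov" (degrees; the focal length in pixels is half the picture's height over the tangent of half this angle, whatever the lens; pixels are square), "cx", "cy" (the principal point, pixels), "xyz" and "attitude" of the camera in the world. Camera axes: x right, y down, z forward; pixel columns grow to the right and rows downward; lengths in m; the calibration is good to about 2 mm. A picture is of the moment at which its call begins. There is no depth.
- arm.sign_off(): hands the job in; it is judged then, once.
The state is a dict: "clock": time; "joints": joint angles; "dq": joint speeds; "joint_efforts": joint torques, N m; "position": TCP position; "ee_rot": TCP orientation; "force": force on the tool from outside, world axes, zero at the start; "ft_torque": the same for the moment, N m; "width": opening from 0.0 (shut) to 1.0 (fully open); "gripper_force": force on a finger pad.
Only numpy, scipy, OpenCV 4.12 (cv2) and the standard library are available. Lean on these libraries where they do the work, as an engineer would, in place of code of your own. Each camera call takes 0.05 s, during which the arm holds its last target. There are 200 camera calls.

## Working session

There is one attempt and no reset: what is moved stays moved. The work goes in short steps, Python scripts to look and compute and a tool call to move; the robot and the scene stay as the last step left them, time stands still between calls to the robot, and variables do not carry over. Pictures are saved under pics/ and viewed, at most 10 in all, crops included, and the job is handed in when it is done.

Besides the shell and the picture viewer there is one more tool, called after ">>>" as name(argument=value, ...), one argument or row to a line, values as JSON. drive_tool: Moves the arm, as the interface text tells. Its arguments: {"type":"object","properties":{"steps":{"type":"array"},"grip_force":{"type":"number"}},"required":["steps"]}

```bash
mkdir -p pics; python3 - <<'E'
from cell import observe,get_image,arm
import cv2
o=observe();print({k:o[k] for k in o}, arm.tcp_to_grasp)
for n in("top","side"):
    g=get_image(n);cv2.imwrite(f"pics/{n}0.png",g["image"][:,:,::-1]);print(n,{k:g[k] for k in g if k!="image"})
E
```

```text
{'clock': 0.0, 'joints': array([ 1.10638525,  0.43522942,  0.02494748,  1.57409771, -0.0116086 ,
        1.13397908, -0.07509991]), 'dq': array([ 0.00083912,  0.00031067,  0.00084657, -0.0012585 , -0.00134949,
       -0.00205317,  0.00106191]), 'joint_efforts': array([ 1.78218143e-04, -6.67835069e+01,  9.85025950e-01, -3.14449954e+01,
       -6.04550494e-02,  4.29715379e-02,  1.74291104e-04]), 'position': array([ 0.22101394, -0.58407499,  0.22594043]), 'ee_rot': array([-3.08884854e+00, -5.64886288e-01,  6.33594033e-04]), 'force': array([ 0.49863128, -0.58424661,  0.57209627]), 'ft_torque': array([ 0.02206683, -0.01813368, -0.00111008]), 'gripper_force': 0.0, 'width': 1.002027511584553} 0.0188
top {'vfov': 56.46726030342194, 'cx': 285.1046113315392, 'cy': 209.26547588949205, 'xyz': array([ 0.4763902 , -0.08719466,  0.97612599]), 'attitude': array([-2.1793267 ,  2.16598724, -0.08464107])}
side {'vfov': 54.6825798386669, 'cx': 271.5090630448586, 'cy': 216.24296043459356, 'xyz': array([0.19857044, 0.62121427, 0.76418816]), 'attitude': array([-0.59340066,  2.65075314, -1.15849104])}
```

View pics/top0.png

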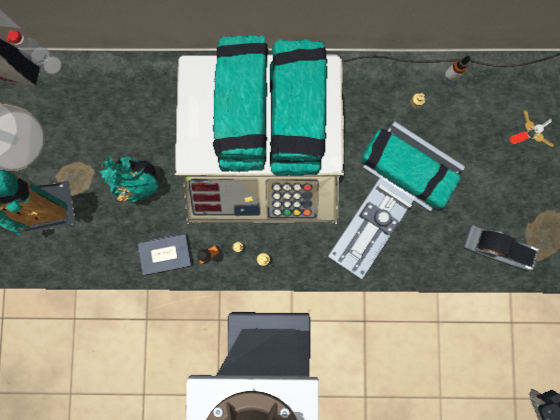

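View pics/side0.png

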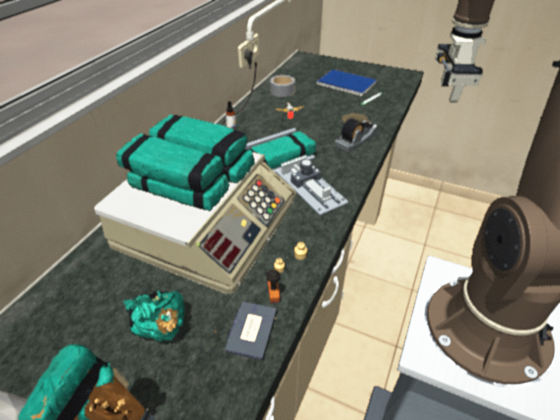

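The top view shows the gauge at about (330–465, 120–275), with the parcel at (410,168) and the screw near (380,215). The bystanders are far left. I'll crop both views to get closer.

```bash
python3 - <<'E'
import cv2
a=cv2.imread("pics/top0.png")[115:285,315:475];b=cv2.imread("pics/side0.png")[115:220,240:360]
cv2.imwrite("pics/topc.png",cv2.resize(a,None,fx=3.5,fy=3.5,interpolation=2))
cv2.imwrite("pics/sidec.png",cv2.resize(b,None,fx=5.5,fy=5.5,interpolation=2))
E
cat > h.py <<'E'
import numpy as np
from scipy.spatial.transform import Rotation as R
from cell import *
def ray(g,u,v,z):
    f=210/np.tan(np.radians(g["vfov"])/2)
    d=R.from_rotvec(g["attitude"]).apply([(u-g["cx"])/f,(v-g["cy"])/f,1]);c=np.array(g["xyz"])
    return c+d*(z-c[2])/d[2]
def proj(g,p):
    f=210/np.tan(np.radians(g["vfov"])/2)
    q=R.from_rotvec(g["attitude"]).inv().apply(np.array(p)-g["xyz"])
    return q[...,:2]/q[...,2:]*f+[g["cx"],g["cy"]]
E
```

```text
(no output)
```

View pics/topc.png

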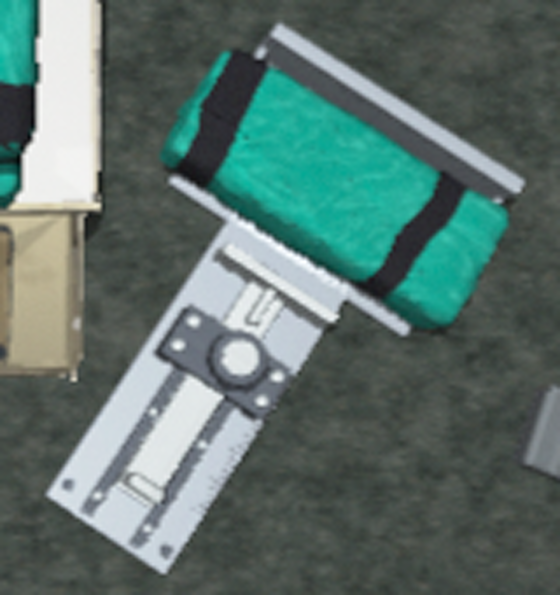

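View pics/sidec.png

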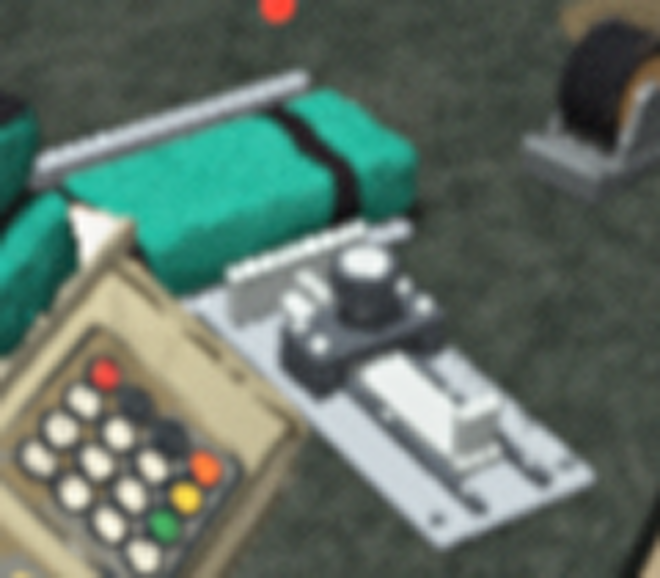

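The top crop shows the plate rear corners at (47,495) and (165,572), the fence top ends at (280,24) and (524,183), the screw head at (240,357) and the tab at (143,487). The side crop agrees with it.

```bash
python3 - <<'E'
from h import *
g=get_image("top");s=get_image("side");P=lambda u,v,z:ray(g,315+u/3.5,115+v/3.5,z)
S=lambda u,v,z:ray(s,240+u/5.5,115+v/5.5,z)
a,b=P(47,495,.008),P(165,572,.008);c,d=P(280,24,.052),P(524,183,.052)
r=(a+b)/2;f=(c+d)/2
print("rear",a,b,np.linalg.norm(a-b),"fence",c,d,np.linalg.norm(c-d))
t=f-r;print("yaw",np.arctan2(t[1],t[0]),"len",np.hypot(*t[:2]), "yaws perp",[np.arctan2(*( (p-q)[[1,0]]))-np.pi/2 for p,q in((a,b),(c,d))])
y=np.arctan2(t[1],t[0]);ex=np.array([np.cos(y),np.sin(y),0]);ey=np.array([-ex[1],ex[0],0]);
o=f-ex*.190;o[2]=0;print("origin",o, "rear x",(r-o)@ex)
for n,p in dict(screw=P(240,357,.0765),screwS=S(365,262,.0765),tab=P(145,486,.048),tabS=S(477,412,.048),plateL=P(227,248,.044),plateR=P(338,318,.044),parL=P(170,180,.008)).items(): print(n,p.round(4),"gauge",(p-o)@ex,(p-o)@ey)
print(R.from_rotvec(observe()["ee_rot"]).as_matrix().round(3))
E
```

```text
rear [ 0.44500816 -0.18537131  0.008     ] [ 0.39217715 -0.26749307  0.008     ] 0.09764782802368326 fence [ 0.77010228 -0.34238943  0.052     ] [ 0.65981514 -0.50624624  0.052     ] 0.19751533033176547
yaw -0.5887223907657346 len 0.35635876501613106 yaws perp [np.float64(-0.5716686823159747), np.float64(-0.5924227926902302)]
origin [ 0.55694506 -0.31881103  0.        ] rear x -0.1663587650161311
screw [ 0.5382 -0.3054  0.0765] gauge -0.023046966297581045 0.0007220614124475619
screwS [ 0.5353 -0.3001  0.0765] gauge -0.02844402307653702 0.003562588323560395
tab [ 0.4528 -0.2472  0.048 ] gauge -0.12639648986284302 0.0016962264559687945
tabS [ 0.4485 -0.2399  0.048 ] gauge -0.13403765416595537 0.005392056541621505
plateL [ 0.6153 -0.3055  0.044 ] gauge 0.04113215017587718 0.04341389395828911
plateR [ 0.5675 -0.3804  0.044 ] gauge 0.04295666052131825 -0.04538379684602298
parL [ 0.6695 -0.274   0.008 ] gauge 0.06872759299804701 0.0997836757916059
[[ 0.935  0.354 -0.   ]
 [ 0.354 -0.935  0.001]
 [-0.    -0.001 -1.   ]]
```

```bash
python3 - <<'E'
from h import *
g=get_image("top");s=get_image("side")
for t,q in(((339,222),(294.5,193)),((339,182),(263,157)),((343.6,174),(263.6,155)),((383.6,217),(306.4,162.6))):
    print(min(((np.linalg.norm(ray(g,*t,z)-ray(s,*q,z)).round(4),ray(g,*t,z).round(3)) for z in np.arange(0,.3,.004)),key=lambda k:k[0]))
E
```

```text
(np.float64(0.0037), array([ 0.529, -0.209,  0.032]))
(np.float64(0.0122), array([ 0.609, -0.195,  0.14 ]))
(np.float64(0.0015), array([ 0.627, -0.206,  0.136]))
(np.float64(0.0011), array([ 0.538, -0.307,  0.072]))
```

>>> drive_tool(
  steps=[
    [0,25,35,10,-0.12],
    [0,25,35,5,-0.12],
    [0,25,35,0,-0.12],
    [0,25,35,0,-0.12],
    [0,25,35,0,-0.12],
    [0,25,35,0,-0.12],
    [0,25,35,0,-0.12],
    [0,25,35,0,-0.11],
    [0,20,35,0,0],
    [0,10,22,0,0],
    [0,0,0,0,0],
    [0,0,0,0,0],
  ],
)

```text
clock: 1.3
position: [0.4375, -0.2672, 0.2411]
ee_rot: [-3.025, 0.847, -0.0]
force: [-0.3, -0.6, -0.2]
width: 0.995
gripper_force: 0.0
```

>>> drive_tool(
  steps=[
    [0,7,11,-25,-0.02],
    [0,7,10,-30,-0.02],
    [0,0,0,-30,0],
    [0,0,0,-30,0],
    [0,0,0,-25,0],
    [0,0,0,0,0],
    [0,0,0,0,0],
  ],
)

```text
clock: 1.88
position: [0.4494, -0.2487, 0.1005]
ee_rot: [3.005, -0.916, -0.004]
force: [-0.1, -0.5, 1.2]
width: 1.0
gripper_force: 0.0
```

```bash
python3 - <<'E'
from h import *
import cv2
o=observe();p=o["position"];print(p,o["joints"],R.from_rotvec(o["ee_rot"]).as_matrix().round(3)[:,0])
g=get_image("side");print(proj(g,p))
cv2.imwrite("pics/s1.png",cv2.resize(g["image"][90:230,240:400,::-1],None,fx=4,fy=4,interpolation=2))
E
```

```text
[ 0.44938256 -0.24867977  0.10049671] [ 0.38861341  0.40656786  0.01601838  1.98686511 -0.00823471  0.75102716
 -1.75332776] [ 0.83  -0.558 -0.003]
[329.05600642 172.93550452]
```

View pics/s1.png

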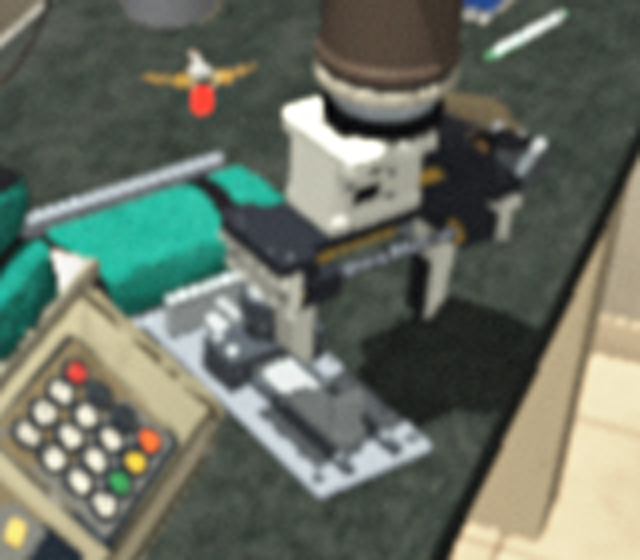

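>>> drive_tool(
  steps=[
    [0,2,2,-30,-0.0],
    [0,0,0,-25,0],
    [0,0,0,-22,0],
    [0,0,0,0,0],
    [1,0,0,0,0],
    [1,0,0,0,0],
    [1,0,0,0,0],
    [1,0,0,0,0],
    [1,0,0,0,0],
    [1,0,0,0,0],
  ],
  grip_force=30,
)

```text
clock: 2.77
position: [0.4532, -0.2458, 0.0247]
ee_rot: [3.006, -0.913, 0.002]
force: [-0.9, -0.6, -1.0]
width: 0.619
gripper_force: 0.0
```

>>> drive_tool(
  steps=[
    [1,0,0,0,0],
    [1,0,0,0,0],
    [1,0,0,0,0],
    [1,0,0,0,0],
    [1,0,0,0,0],
    [1,0,0,0,0],
  ],
  grip_force=30,
)

```text
clock: 3.27
position: [0.4526, -0.2457, 0.0239]
ee_rot: [3.006, -0.913, -0.001]
force: [-0.3, -0.1, -0.5]
width: 0.28
gripper_force: 30.0
```

>>> drive_tool(
  steps=[
    [1,2.5,-1.67,0,0],
    [1,2.5,-1.67,0,0],
    [1,2.5,-1.67,0,0],
    [1,2.5,-1.67,0,0],
    [1,2.5,-1.67,0,0],
    [1,2.5,-1.67,0,0],
    [1,2.5,-1.67,0,0],
    [1,0,0,0,0],
  ],
)

```text
clock: 3.93
position: [0.4677, -0.2556, 0.0239]
ee_rot: [-3.005, 0.912, 0.009]
force: [-10.5, 6.4, 14.8]
width: 0.277
gripper_force: 30.0
```

>>> drive_tool(
  steps=[
    [1,1.66,-1.11,0,0],
    [1,1.66,-1.11,0,0],
    [1,1.66,-1.11,0,0],
    [1,0.83,-0.55,0,0],
    [1,0,0,0,0],
  ],
)

```text
clock: 4.35
position: [0.4732, -0.2593, 0.0239]
ee_rot: [-3.005, 0.912, 0.01]
force: [-11.1, 7.3, 14.7]
width: 0.281
gripper_force: 30.0
```

>>> drive_tool(
  steps=[
    [1,0.83,-0.55,0,0],
    [1,0.83,-0.55,0,0],
    [1,0.83,-0.55,0,0],
    [1,0.83,-0.55,0,0],
    [1,0,0,0,0],
    [1,0,0,0,0],
  ],
)

```text
clock: 4.85
position: [0.4756, -0.261, 0.0239]
ee_rot: [-3.005, 0.912, 0.012]
force: [-13.4, 8.3, 18.4]
width: 0.276
gripper_force: 30.0
```

```bash
python3 - <<'E'
from h import *
import cv2
o=observe();print(o["position"],o["force"],o["ft_torque"])
g=get_image("top")
cv2.imwrite("pics/t1.png",cv2.resize(g["image"][110:225,350:475,::-1],None,fx=5,fy=5,interpolation=2))
E
```

```text
[ 0.47557453 -0.26096253  0.02385216] [-13.38420153   8.25096222  18.39753813] [1.83277878 2.73486928 0.02951921]
```

View pics/t1.png

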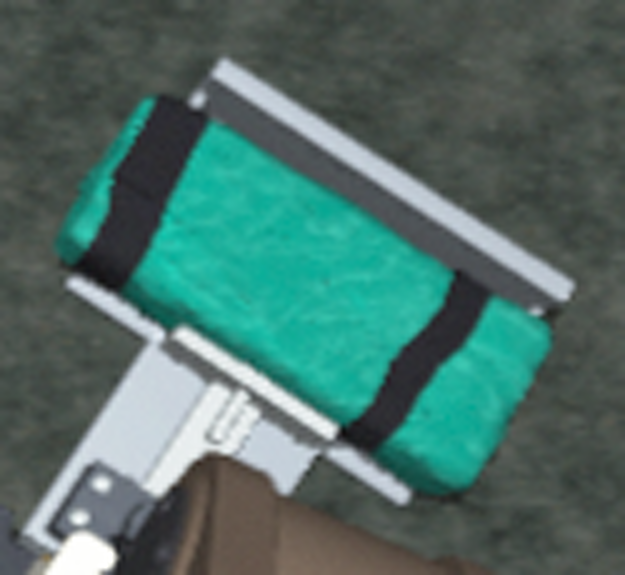

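The stop plate's top front edge runs from (185,326) to (342,430) in the crop, touching the parcel, and the parcel is nearly parallel to the fence.

```bash
python3 - <<'E'
from h import *
g=get_image("top");y=-.588;ex=np.array([np.cos(y),np.sin(y),0]);ey=np.array([-ex[1],ex[0],0]);o=np.array([.5569,-.3188,0])
for u,v,z in((185,326,.044),(342,430,.044),(222,60,.052),(573,290,.052),(215,120,.05),(455,270,.05)):
    p=ray(g,350+u/5,110+v/5,z)-o;print((p@ex).round(4),(p@ey).round(4))
E
```

```text
0.0725 0.0432
0.0721 -0.0462
0.1894 0.0996
0.188 -0.0996
0.1634 0.0863
0.1656 -0.0483
```

>>> drive_tool(
  steps=[
    [1,0.83,-0.55,0.3,0],
    [1,0.83,-0.55,0.3,0],
    [1,0.83,-0.55,0,0],
    [1,0.83,-0.55,0,0],
    [1,0,0,0,0],
  ],
)

```text
clock: 5.37
position: [0.4783, -0.2629, 0.0239]
ee_rot: [-3.005, 0.911, 0.015]
force: [-12.9, 8.8, 12.7]
width: 0.284
gripper_force: 30.0
```

>>> drive_tool(
  steps=[
    [1,0.83,-0.55,0.2,0],
    [1,0.83,-0.55,0.2,0],
    [1,0.83,-0.55,0,0],
    [1,0,0,0,0],
  ],
)

```text
clock: 5.7
position: [0.4827, -0.2656, 0.0239]
ee_rot: [-3.005, 0.912, 0.009]
force: [-3.8, 4.7, -0.9]
width: 0.279
gripper_force: 30.0
```

>>> drive_tool(
  steps=[
    [1,0.42,-0.28,0,0],
    [1,0.42,-0.28,0,0],
    [1,0,0,0,0],
  ],
)

```text
clock: 5.95
position: [0.4827, -0.2656, 0.0239]
ee_rot: [-3.005, 0.912, 0.012]
force: [-8.3, 5.4, 3.1]
width: 0.28
gripper_force: 30.0
```

>>> drive_tool(
  steps=[
    [1,0.42,-0.28,0,0],
    [1,0.42,-0.28,0,0],
    [1,0,0,0,0],
    [1,0,0,0,0],
  ],
)

```text
clock: 6.28
position: [0.4836, -0.2661, 0.0239]
ee_rot: [-3.005, 0.912, 0.012]
force: [-7.9, 5.4, 3.4]
width: 0.28
gripper_force: 30.0
```

>>> drive_tool(
  steps=[
    [1,0.42,-0.28,0,0],
    [1,0.42,-0.28,0,0],
    [1,0,0,0,0],
  ],
)

```text
clock: 6.53
position: [0.4844, -0.2667, 0.0239]
ee_rot: [-3.005, 0.912, 0.012]
force: [-7.5, 6.6, 3.6]
width: 0.279
gripper_force: 30.0
```

```bash
python3 - <<'E'
from h import *
import cv2
o=observe();print(o["position"],o["force"],o["ft_torque"])
g=get_image("top")
cv2.imwrite("pics/t2.png",cv2.resize(g["image"][110:225,350:475,::-1],None,fx=5,fy=5,interpolation=2))
E
```

```text
[ 0.4843994  -0.26672181  0.02389028] [-7.4843587   6.61648659  3.58986554] [1.22435565 1.64874758 0.09861768]
```

View pics/t2.png

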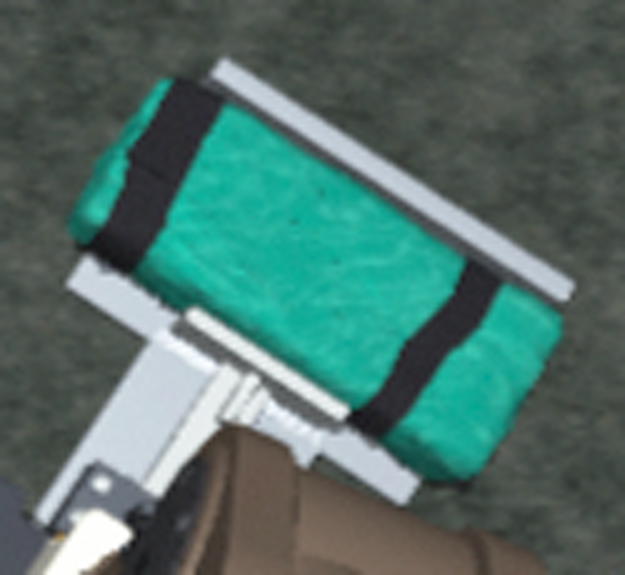

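The stop plate's front edge now runs from (195,308) to (352,410). The parcel is nearly at the fence and parallel to it, but the force is still at its sliding level, so I'll push on.

>>> drive_tool(
  steps=[
    [1,0.42,-0.28,0,0],
    [1,0.42,-0.28,0,0],
    [1,0,0,0,0],
  ],
)

```text
clock: 6.83
position: [0.485, -0.2671, 0.0239]
ee_rot: [-3.005, 0.912, 0.012]
force: [-9.3, 6.3, 4.1]
width: 0.278
gripper_force: 30.0
```

>>> drive_tool(
  steps=[
    [1,0.42,-0.28,0,0],
    [1,0.42,-0.28,0,0],
    [1,0,0,0,0],
  ],
)

```text
clock: 7.08
position: [0.485, -0.2671, 0.0239]
ee_rot: [-3.004, 0.912, 0.015]
force: [-10.6, 8.0, 7.9]
width: 0.282
gripper_force: 30.0
```

>>> drive_tool(
  steps=[
    [1,0.42,-0.28,0,0],
    [1,0.42,-0.28,0,0],
    [1,0,0,0,0],
  ],
)

```text
clock: 7.33
position: [0.485, -0.2671, 0.0239]
ee_rot: [-3.004, 0.911, 0.018]
force: [-14.3, 9.9, 12.3]
width: 0.283
gripper_force: 30.0
```

>>> drive_tool(
  steps=[
    [1,0.42,-0.28,0,0],
    [1,0.42,-0.28,0,0],
    [1,0,0,0,0],
  ],
)

```text
clock: 7.58
position: [0.485, -0.2671, 0.0239]
ee_rot: [-3.004, 0.911, 0.021]
force: [-17.8, 11.7, 16.2]
width: 0.278
gripper_force: 30.0
```

>>> drive_tool(
  steps=[
    [1,-0.8,0.54,0,0],
    [1,-0.4,0.27,0,0],
    [0,0,0,0,0],
    [0,0,0,0,0],
    [0,0,0,0,0],
    [0,0,0,0,0],
    [0,0,0,0,0],
    [0,0,0,0,0],
  ],
)

```text
clock: 8.25
position: [0.4902, -0.2705, 0.025]
ee_rot: [3.006, -0.913, 0.0]
force: [0.1, 0.3, 0.2]
width: 0.668
gripper_force: 0.0
```

>>> drive_tool(
  steps=[
    [0,0,0,35,0],
    [0,0,0,40,0],
    [0,0,0,40,0.12],
    [0,12,-9,0,0.12],
    [0,12,-9,0,0.12],
    [0,12,-9,0,0.12],
    [0,12,-9,0,0.12],
    [0,0,0,0,0.12],
    [0,0,0,0,0.12],
    [0,0,0,0,0.12],
    [0,0,0,0,0.12],
    [0,0,0,0,0.12],
    [0,0,0,0,0.12],
    [0,0,0,0,0.12],
    [0,0,0,0,0.12],
    [0,0,0,0,0.12],
    [0,0,0,0,0.12],
    [0,0,0,0,0.12],
    [0,0,0,0,0.12],
    [0,0,0,0,0.12],
  ],
)

```text
clock: 9.92
position: [0.5378, -0.3065, 0.1399]
ee_rot: [2.216, 2.227, -0.0]
force: [-0.4, 0.8, -0.0]
width: 0.999
gripper_force: 0.0
```

>>> drive_tool(
  steps=[
    [0,0,0,0,0.12],
    [0,0,0,0,0.12],
    [0,0,0,0,0.12],
    [0,0,0,0,0.12],
    [0,0,0,0,0.12],
    [0,0,0,0,0.12],
    [0,0,0,0,0.12],
    [0,0,0,0,0.12],
    [0,0,0,0,0.12],
    [0,0,0,0,0.12],
    [0,0,0,0,0.12],
    [0,0,0,0,0],
    [0,0,0,0,0],
  ],
)

```text
clock: 11.0
position: [0.5378, -0.3065, 0.1398]
ee_rot: [-0.4, -3.116, -0.001]
force: [0.7, 0.3, -0.8]
width: 0.999
gripper_force: 0.0
```

```bash
python3 - <<'E'
from h import *
import cv2
o=observe();print(o["position"],o["joints"],o["force"],o["ft_torque"],o["width"])
g=get_image("side");a=g["image"][80:220,230:400,::-1]
b=get_image("top")["image"][105:245,330:480,::-1]
print(proj(g,[.538,-.306,.0765]),proj(g,o["position"]))
cv2.imwrite("pics/m.png",cv2.resize(np.hstack([a,b]),None,fx=2.4,fy=2.4,interpolation=2))
E
```

```text
[ 0.53778962 -0.30651559  0.13977965] [ 0.96260099  0.64934281 -0.82696127  1.6412421   0.52574237  1.08780885
  1.30099653] [ 0.69056883  0.31143344 -0.76240111] [ 0.10379413 -0.13376942 -0.00293348] 0.998645657406226
[306.25604418 161.33834255] [307.42572288 142.70117494]
```

View pics/m.png

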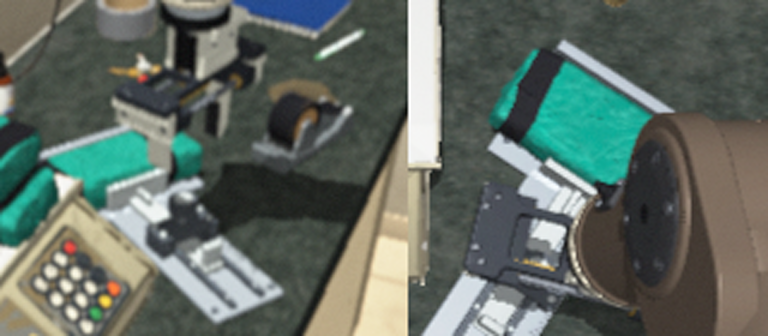

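>>> drive_tool(
  steps=[
    [0,0,0,-35,0],
    [0,0,0,-30,0],
    [0,0,0,-15,0],
    [0,0,0,-9,0],
    [0,0,0,0,0],
    [1,0,0,0,0],
    [1,0,0,0,0],
    [1,0,0,0,0],
    [1,0,0,0,0],
    [1,0,0,0,0],
    [1,0,0,0,0],
    [1,0,0,0,0],
    [1,0,0,0,0],
    [1,0,0,0,0],
    [1,0,0,0,0],
    [1,0,0,0,0],
  ],
  grip_force=35,
)

```text
clock: 12.43
position: [0.5385, -0.304, 0.051]
ee_rot: [0.391, 3.117, 0.004]
force: [0.3, 5.1, -0.4]
width: 0.383
gripper_force: 35.0
```

```bash
cat > st.py <<'E'
from h import *
o=observe();x=R.from_rotvec(o["ee_rot"]).as_matrix()[:,0]
print(o["position"].round(4),"yaw",np.arctan2(x[1],x[0]).round(3),"F",o["force"].round(1),"T",o["ft_torque"].round(3),"w",o["width"].round(3),o["gripper_force"],"j",o["joints"].round(2))
E
python3 st.py
```

```text
Traceback (most recent call last):
  File "st.py", line 3, in <module>
    print(o["position"].round(4),"yaw",np.arctan2(x[1],x[0]).round(3),"F",o["force"].round(1),"T",o["ft_torque"].round(3),"w",o["width"].round(3),o["gripper_force"],"j",o["joints"].round(2))
                                                                                                                              ^^^^^^^^^^^^^^^^
AttributeError: 'float' object has no attribute 'round'
```

>>> drive_tool(
  steps=[
    [1,0,2.2,0,0],
    [1,0,0,-0.2,-0.08],
    [1,0,0,-0.2,-0.08],
    [1,0,0,-0.2,-0.08],
    [1,0,0,-0.2,-0.08],
  ],
)

```text
clock: 12.85
position: [0.5387, -0.3037, 0.0503]
ee_rot: [0.89, 3.012, 0.001]
force: [3.4, 0.8, -1.4]
width: 0.385
gripper_force: 35.0
```

```bash
sed -i 's/o\["width"\].round(3)/round(o["width"],3)/' st.py; python3 st.py
```

```text
[ 0.5387 -0.3037  0.0503] yaw 2.567 F [ 3.4  0.8 -1.4] T [ 0.334 -0.802  0.211] w 0.385 34.996299147605896 j [ 0.87  0.72 -0.69  1.72  0.56  0.9   0.95]
```

>>> drive_tool(
  steps=[
    [1,0,0,-0.2,-0.08],
    [1,0,0,-0.2,-0.08],
    [1,0,0,-0.2,-0.08],
    [1,0,0,-0.2,-0.08],
  ],
)

```text
clock: 13.18
position: [0.5389, -0.3035, 0.0495]
ee_rot: [1.358, 2.831, 0.002]
force: [2.6, 2.2, -3.9]
width: 0.386
gripper_force: 35.0
```

```bash
python3 st.py
```

```text
[ 0.5389 -0.3035  0.0495] yaw 2.247 F [ 2.6  2.2 -3.9] T [ 0.399 -0.816  0.124] w 0.386 34.996161460876465 j [ 0.83  0.7  -0.61  1.73  0.5   0.87  0.68]
```

>>> drive_tool(
  steps=[
    [1,0,0,-0.2,-0.06],
    [1,0,0,-0.2,-0.06],
    [1,0,0,-0.2,-0.06],
  ],
)

```text
clock: 13.43
position: [0.539, -0.3034, 0.049]
ee_rot: [1.606, 2.699, 0.002]
force: [3.3, 2.5, -1.1]
width: 0.384
gripper_force: 35.0
```

```bash
python3 st.py
```

```text
[ 0.539  -0.3034  0.049 ] yaw 2.068 F [ 3.3  2.5 -1.1] T [ 0.403 -0.819  0.125] w 0.384 34.99754548072815 j [ 0.8   0.68 -0.56  1.73  0.46  0.86  0.53]
```

>>> drive_tool(
  steps=[
    [1,0,0,-0.2,-0.06],
    [1,0,0,-0.2,-0.06],
    [1,0,0,-0.2,-0.06],
  ],
)

```text
clock: 13.68
position: [0.5392, -0.3033, 0.0485]
ee_rot: [1.841, 2.544, 0.003]
force: [2.9, 2.2, 0.7]
width: 0.385
gripper_force: 35.0
```

```bash
python3 st.py
```

```text
[ 0.5392 -0.3033  0.0485] yaw 1.888 F [2.9 2.2 0.7] T [ 0.391 -0.777  0.162] w 0.385 34.997992515563965 j [ 0.77  0.67 -0.52  1.73  0.42  0.84  0.38]
```

Running torque is about 0.12 N m, and 1.0 rad has been turned so far.

>>> drive_tool(
  steps=[
    [1,0,0,-0.15,-0.06],
    [1,0,0,-0.15,-0.06],
    [1,0,0,-0.15,-0.06],
  ],
)

```text
clock: 13.93
position: [0.5394, -0.3033, 0.0483]
ee_rot: [2.062, 2.368, 0.003]
force: [2.3, 2.3, 2.6]
width: 0.387
gripper_force: 35.0
```

```bash
python3 st.py
```

```text
[ 0.5394 -0.3033  0.0483] yaw 1.709 F [2.3 2.3 2.6] T [ 0.447 -0.68   0.284] w 0.387 34.998266100883484 j [ 0.74  0.66 -0.47  1.74  0.39  0.83  0.23]
```

>>> drive_tool(
  steps=[
    [1,0,0,-0.15,-0.05],
    [1,0,0,-0.15,-0.05],
    [1,0,0,-0.15,-0.05],
  ],
)

```text
clock: 14.18
position: [0.5396, -0.3033, 0.0482]
ee_rot: [2.233, 2.207, 0.003]
force: [1.9, 1.8, 5.8]
width: 0.383
gripper_force: 35.0
```

```bash
python3 st.py
```

```text
[ 0.5396 -0.3033  0.0482] yaw 1.559 F [1.9 1.8 5.8] T [ 0.506 -0.419  0.403] w 0.383 34.99945342540741 j [ 0.72  0.66 -0.43  1.74  0.36  0.82  0.11]
```

>>> drive_tool(
  steps=[
    [1,0,0,0,-0.04],
    [1,0,0,0,0],
    [1,0,0,0,0],
    [1,0,0,0,0],
  ],
)

```text
clock: 14.52
position: [0.5396, -0.3033, 0.0482]
ee_rot: [2.273, 2.166, 0.003]
force: [3.0, 4.1, 6.4]
width: 0.387
gripper_force: 35.0
```

```bash
python3 st.py
```

```text
[ 0.5396 -0.3033  0.0482] yaw 1.523 F [3.  4.1 6.4] T [ 0.715 -0.684  0.182] w 0.387 35.00109672546387 j [ 0.71  0.66 -0.42  1.74  0.35  0.82  0.08]
```

>>> drive_tool(
  steps=[
    [0,0,0,0,0],
    [0,0,0,0,0],
    [0,0,0,0,0],
    [0,0,0,0,0],
    [0,0,0,0,0],
    [0,0,0,0,0],
    [0,0,0,35,0],
    [0,0,0,35,0],
    [0,0,0,35,0],
    [0,-20,20,30,0],
    [0,-25,25,0,0],
    [0,-25,25,0,0],
    [0,-25,25,0,0],
    [0,-25,25,0,0],
    [0,-25,25,0,0],
    [0,0,0,0,0],
  ],
)

```text
clock: 15.85
position: [0.3877, -0.1549, 0.1818]
ee_rot: [-2.271, -2.167, 0.005]
force: [-0.8, -0.1, -0.4]
width: 0.999
gripper_force: 0.0
```

```bash
python3 st.py; python3 - <<'E'
from h import *
import cv2
g=get_image("top")
cv2.imwrite("pics/t3.png",cv2.resize(g["image"][110:240,350:475,::-1],None,fx=4.5,fy=4.5,interpolation=2))
E
```

```text
[ 0.3877 -0.1549  0.1818] yaw 1.524 F [-0.8 -0.1 -0.4] T [-0.06  -0.081 -0.046] w 0.999 0.0 j [ 0.76  0.21 -0.58  2.07  0.14  0.91  0.05]
```

View pics/t3.png

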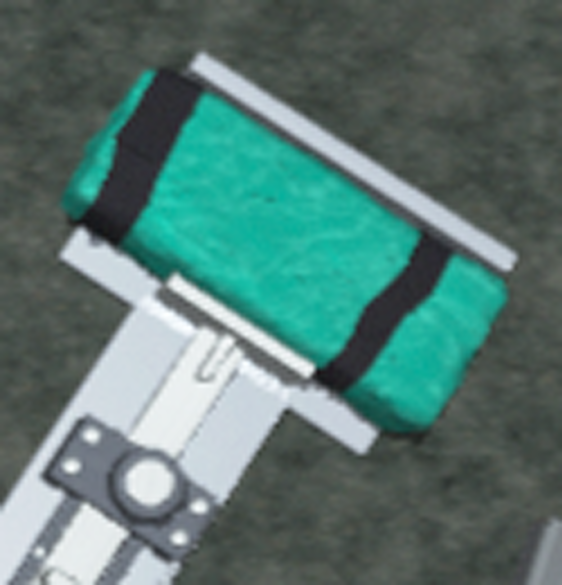

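The parcel lies parallel to the fence and close against it. The stop plate's front edge runs from (177,272) to (317,370), and the tool is clear.

```bash
python3 - <<'E'
from h import *
g=get_image("top");y=-.588;ex=np.array([np.cos(y),np.sin(y),0]);ey=np.array([-ex[1],ex[0],0]);o=np.array([.5569,-.3188,0])
for n,u,v,z in(("plate",177,272,.044),("plate",317,370,.044),("fback",202,53,.052),("fback",517,258,.052),("ffront",192,70,.052),("ffront",512,272,.052),("parcel",205,92,.052),("parcel",415,228,.052)):
    p=ray(g,350+u/4.5,110+v/4.5,z)-o;print(n,(p@ex).round(4),(p@ey).round(4))
E
```

```text
plate 0.0854 0.0448
plate 0.0825 -0.0454
fback 0.1905 0.099
fback 0.1897 -0.0993
ffront 0.1797 0.0984
ffront 0.1819 -0.1011
parcel 0.1734 0.0861
parcel 0.1733 -0.046
```

```bash
python3 -c "from cell import arm;print(arm.sign_off())"
```

```text
the job is handed in; nothing more can be done
None
```

I pushed the stop bar until the parcel was square against the fence, locked it with the thumbscrew about 0.3 N m above its running torque, let go and handed the job in. The cell returned no verdict. By the last image the stop face is at 82–85 mm along the gauge; the screw's pressure after release was not measured.

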